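Clamp a hex-ended shaft in the V-block fixture

ROBOT

A 7-joint arm with a two-finger parallel gripper is mounted at the origin on the work surface. World frame = base frame: x ahead of the robot, y to its left, z up, the work surface at z = 0. Lengths are in m, angles in rad, forces in N, time in s.
With the tool pointing down it reaches from about 0.4 to 0.85 m from the base axis. Payload 10.4 kg.
Tool frame: the origin (TCP) lies at the very end of the fingers, on their centre line; the grasp point (between the pads) lies 19 mm behind it; x points along the fingers, z is the direction in which the jaws open and shut, and the axes are right-handed (so a half turn about x gives the same grasp; the last joint's range is limited). The gripper opens to 85 mm and grips with 20 to 120 N. Pads are 22 mm wide; open, the fingers measure 114 mm over their backs; the gripper's body (76 mm by 85 mm) begins 54 mm behind the grasp point. The pads swing forward as they close: fully open they stand 13 mm farther back than shut.
Start: joints at [-0.023, 0.332, -0.065, 1.46, 0.022, 1.35, -0.088], TCP at [0.625, 0, 0.231] pointing down, gripper open.
Joint ranges: [-2.6, 2.6], [-0.5, 2.12], [-1.47, 1.34], [0.16, 2.42], [-1.27, 4.41], [0.06, 2.06], [-2.6, 2.6]. Speed limits (rad/s): [2.22, 2.22, 2.79, 2.79, 3.14, 3.14, 3.14].

INTERFACE

Orientations are given as a unit quaternion [x, y, z, w].
In Python, from workcell import telemetry, viewer, manip, spot_in, mark_of gives the robot as it stands. The module is installed in compiled form; this text tells all that it offers.
- The arm moves only by the shell command python3 -m crank 'ROWS' [FORCE]. ROWS is JSON, a list of rows, each a list of 3 entries, a list of its own where there are three numbers: the closure, from 0 (fully open) to 1 (shut), then the shift along the world's x, y, z in cm, then the turn, a rotation vector about the world's x, y, z in rad. A call has 1 to 12 rows; each row shifts and turns the commanded pose from where the row before left it; what a row does not reach is not made up. A row lasts 1/12 s, in which the tool goes at most 41.7 mm and 7.16 degrees, less where a joint would pass 70% of its speed; a pose out of reach is approached as far as the arm can. A call with a gripper value outside its range is refused whole. The fingers move at their own pace and stop on an object; FORCE is the grip in N (left out, the last holds). Time passes only in rows, so rows that do not move let the fingers close. It gives the time, the measured TCP pose, the force and the opening at its end, in the units of the state.
- telemetry.get_obs(): the state, without advancing time (a new reading comes with each control period).
- viewer.camera(name): name is "scene" or "side" or "wrist"; returns a dict with "frame" (420x560x3 uint8, red, green, blue), "intrinsics" (3x3 intrinsics, pixels), "cam_to_world" (4x4, takes a point from camera to world coordinates). Camera axes: x right, y up, looking along -z (the intrinsics and any distortion apply to the point x, -y, -z); pixel columns grow to the right and rows downward; lengths in m; the calibration is good to about 2 mm. A picture is of the moment at which its call begins. There is no depth.
- manip.hand_in(): hands the job in, once; it reports no verdict.
Trained networks look in a picture, given as the dict that the camera call returned (one of the last four; its "shot" number tells which), for a name from the list of things; names that differ only in an ending like _2 or _b are one class to them, and where a whole thing is asked for, a point or a joint stands for the part that bears it (a point fixed in the world has none). Each returns a list of dicts, best first, with "conf" (0 to 1); they miss things now and then, are a little off and sometimes report something else, mostly with a low value. They report only what shows in the picture. A call takes as long as a camera call. They do not tell look-alikes from the thing itself.
- spot_in(thing, picture): "location" ([x, y, z] in m, in the coordinates of the camera as it stood for that picture, good to about 4 mm: the middle of the surface that is visible of it).
- mark_of(thing, picture): "location" ([x, y, z] in m, in the coordinates of the camera as it stood for that picture, good to about 4 mm: a listed point, or the origin of a listed thing).
The state is a dict: "clock": time; "joint_pos": joint angles; "joint_velocities": joint speeds; "tau": joint torques, N m; "position": TCP position; "ee_rot": TCP orientation; "ft_force": force on the tool from outside, world axes, zero at the start; "torque": the same for the moment, N m; "grip_width": opening from 0.0 (shut) to 1.0 (fully open).
Only numpy, scipy, OpenCV 4.12 (cv2) and the standard library are available. Lean on these libraries where they do the work, as an engineer would, in place of code of your own. Each camera call takes 0.05 s, during which the arm holds its last target. There are 200 camera calls.

TASK

Take the hex-ended shaft out of its foam case by the middle, set it down on the blue rubber mat, and take it again by one end so that its middle is free for the V-block. Lay it in the V-block, fully seated and about centred lengthwise, let go of it, then swing the yellow strap over it as far as its stop and turn the red clamp knob clockwise to its stop. Never drop the shaft, and leave the other things on the bench where they are.

Things in the scene. Friction and masses are not known exactly. Their poses are not given: they have to be found in the camera images.
- shaft_mid (a point): Middle of the loose steel shaft, on its axis. Shaft: 170 mm long, 34 mm diameter, 0.26 to 0.44 kg. x runs along it to its hexagon end: the last 24 mm there are a hexagon 41 mm across flats, the other 146 mm plain round; the plain end is 85 mm from the middle on the -x side. It starts level in the foam case, hexagon to the case's +x. Set down flat it rests on a hexagon flat and does not roll.
- case_top (a point): Middle of the foam's top face, 48 mm above the bench, of a fixed black case 240 x 150 mm; x along the shaft's pocket. The shaft lies below this face with 3 mm of play each side, its axis 29 mm above the bench, so only its middle can be gripped: a finger recess there, 52 mm along x and 104 mm across, goes down to 4 mm above the bench.
- mat: Fixed blue rubber mat, 260 mm (x) by 160 mm (y), 3 mm thick, between case and fixture. Origin: centre of its underside. A bushing and a bearing stand on its two +x corners, about 100 mm from the centre in x and 56 mm to either side in y; a shaft laid along the mat's middle, hexagon to +x, fits between them.
- vee_seat (a point): Where the shaft's middle lies when seated and centred, 58 mm above the bench; the shaft's axis then lies along this x axis, either way round. Steel V-block: 64 mm long (x), 64 mm wide, top 56 mm above the bench, 90 degree vee 44 mm wide at the top. Fixed base plate 12 mm thick, x -65 to 65, y -45 to 100 mm. The seated shaft stands out 53 mm at each end, free for fingers.
- strap_pivot (a point): Point on the vertical axis about which the yellow strap swings and the red knob turns, 113 mm above the bench, on the clamp's pillar 65 mm to the +y side of vee_seat; same axes as vee_seat.
- strap_pin (a point): Grip point on the round black handle pin (12 mm diameter, from 93 to 129 mm above the bench) near the strap's free end, 70 mm from the pivot axis, 113 mm above the bench. The strap is 26 mm wide, 81 to 93 mm above the bench, and ends 82 mm from the pivot. Its pad passes 2.5 to 3.5 mm over the seated shaft. Pinch the pin from above and lead it round, or push it.
- strap (a joint): Angle a of the strap, rad. 0: at its stop, straight across block and shaft. It grows anticlockwise from above; at 1.57 the strap points along the fixture's +x, beside the block's +x end (the -x end stays clear). The pin is at pivot + 70 mm (sin a, -cos a) in vee_seat's axes. Starts 1.5 to 2.1, range 0 to 2.4. It swings easily and stays where left.
- knob_grip (a point): Grip point of the red bar-shaped clamp knob on top of the pillar, on its turning axis, 118 mm above the bench. The bar is 56 mm long (along this x axis), 12 mm thick, from 99 to 131 mm above the bench.
- clamp_knob (a joint): Turn of the clamp knob, rad, growing clockwise seen from above. 0: loose, bar parallel to the fixture's x. Stop at 1.57: bar in line with the closed strap. Starts 0.1 to 0.4. Turning draws strap and knob down, 3.7 mm in all, until the strap presses on the shaft. Takes about 0.1 to 0.2 N m and stays where left.
- bushing: Bystander: loose brass flanged bushing, 32 mm diameter, 28 mm high, on the mat's +x +y corner. Origin: centre of its underside.
- bearing: Bystander: loose steel bearing ring, 38 mm diameter, 12 mm high, on the mat's +x -y corner. Origin: centre of its underside.
- piston: Bystander: loose aluminium piston, 72 mm diameter, 62 mm high, beyond the mat. Origin: centre of its underside.
- oil_bottle: Bystander: yellow oil bottle with red cap, 54 mm diameter, 150 mm high, beyond the mat. Origin: centre of its underside.
- wrench: Bystander: steel wrench, 200 mm long, lying at the right. Origin: on its underside.
- screwdriver: Bystander: orange screwdriver, 200 mm long, lying at the left. Origin: on its underside.
- hammer: Bystander: hammer, 280 mm long, lying at the right. Origin: on its underside.
There are look-alikes about, which are no part of the job. Leave any green or turquoise look-alike of the part that bears vee_seat alone.

How it is judged:
By the outcome, as a careful person would: the job done as asked, in the order asked, and still so for the second after the job is handed in, with the robot touching nothing.
It also fails if it takes over 72 s, if anything falls off the work surface, if the arm or the gripper's body presses on something with over 40 N, if the wrist force passes 120 N, or if a joint passes its speed limit or range.

## Working session

There is one attempt and no reset: what is moved stays moved. The work goes in short steps, Python scripts to look and compute and a shell command to move; the robot and the scene stay as the last step left them, time stands still between calls to the robot, and variables do not carry over. Pictures are saved under pics/ and viewed, about 8 in all and at most 12, crops included, and the job is handed in when it is done.

```bash
mkdir -p pics; cat > h.py <<'E'
import numpy as np, cv2
from workcell import telemetry, viewer, manip, spot_in, mark_of
def cam(n): return viewer.camera(n)
def w(p,loc): return (np.array(p["cam_to_world"])@np.append(loc,1))[:3]
def marks(p,names,k=2,fn=mark_of):
    for n in names:
        try:
            for d in fn(n,p)[:k]: print(n,round(d["conf"],2),np.round(w(p,d["location"]),4),pix(p,w(p,d["location"])))
        except Exception as e: print(n,e)
def pix(p,X):
    c=np.linalg.inv(np.array(p["cam_to_world"]))@np.append(X,1); K=np.array(p["intrinsics"])
    q=K@np.array([c[0],-c[1],-c[2]]); return np.round(q[:2]/q[2]).astype(int)
def ray(p,u,v,z):
    K=np.array(p["intrinsics"]);T=np.array(p["cam_to_world"])
    d=np.linalg.inv(K)@[u,v,1]; d=T[:3,:3]@[d[0],-d[1],-d[2]]; o=T[:3,3]
    return o+d*(z-o[2])/d[2]
def save(p,f,crop=None,s=1):
    im=p["frame"][:,:,::-1]
    if crop: a,b,c,d=crop; im=im[b:d,a:c]
    cv2.imwrite("pics/"+f,cv2.resize(im,None,fx=s,fy=s,interpolation=cv2.INTER_CUBIC))
def st():
    o=telemetry.get_obs()
    from scipy.spatial.transform import Rotation as R
    M=R.from_quat(o["ee_rot"]).as_matrix()
    print("t",round(o["clock"],2),"pos",np.round(o["position"],4),"x",np.round(M[:,0],3),"z",np.round(M[:,2],3),"yawz",round(np.degrees(np.arctan2(M[1,2],M[0,2])),2),"F",np.round(o["ft_force"],1),"T",np.round(o["torque"],2),"grip",round(o["grip_width"],3),"q",np.round(o["joint_pos"],2))
E
python3 - <<'E'
from h import *
st()
N=["shaft_mid","case_top","mat","vee_seat","strap_pivot","strap_pin","knob_grip","bushing","bearing","piston","oil_bottle"]
for n in ["scene","side","wrist"]:
    p=cam(n); print(n,np.round(p["cam_to_world"],2).tolist(),p.keys(),np.round(p["intrinsics"],0).tolist()); marks(p,N)
    if n!="wrist": save(p,n+"0.png",s=1.4)
E
```

```text
t 0.0 pos [ 0.6246 -0.      0.2305] x [-0.001 -0.    -1.   ] z [ 1.     0.    -0.001] yawz 0.0 F [ 0.   0.4 -0.3] T [-0.06  0.05  0.04] grip 0.999 q [-0.02  0.33 -0.06  1.46  0.02  1.35 -0.09]
scene [[-0.41, -0.61, 0.68, 1.35], [0.91, -0.27, 0.31, 0.38], [-0.0, 0.75, 0.66, 0.94], [0.0, 0.0, 0.0, 1.0]] dict_keys(['frame', 'intrinsics', 'cam_to_world', 'shot']) [[435.0, 0.0, 276.0], [0.0, 435.0, 208.0], [0.0, 0.0, 1.0]]
shaft_mid 0.95 [ 0.5102 -0.243   0.0245] [206 211]
case_top 0.86 [ 0.5117 -0.2513  0.0508] [202 204]
vee_seat 0.95 [0.3697 0.5493 0.0555] [479 249]
vee_seat 0.75 [0.5103 0.2685 0.0584] [366 252]
strap_pivot 0.96 [0.2291 0.3848 0.111 ] [431 189]
strap_pivot 0.74 [0.4948 0.3348 0.1125] [395 242]
strap_pin 0.82 [0.5582 0.3657 0.1098] [401 263]
strap_pin 0.66 [0.2362 0.3196 0.1115] [409 184]
knob_grip 0.56 [0.3438 0.6055 0.1187] [509 232]
knob_grip 0.52 [0.4928 0.3352 0.1163] [396 240]
bushing 0.75 [0.5102 0.2701 0.06  ] [367 252]
bushing 0.59 [0.6049 0.0666 0.0026] [284 267]
bearing 0.7 [ 0.6157 -0.0522  0.002 ] [245 257]
bearing 0.7 [ 6.075e-01  6.640e-02 -5.000e-04] [284
[... 986 characters left out ...]
1.269e-01 -6.000e-04] [364 219]
wrist [[1.0, -0.0, 0.0, 0.63], [0.0, 0.97, 0.26, 0.07], [-0.0, -0.26, 0.97, 0.37], [0.0, 0.0, 0.0, 1.0]] dict_keys(['frame', 'intrinsics', 'cam_to_world', 'shot']) [[369.0, 0.0, 283.0], [0.0, 369.0, 209.0], [0.0, 0.0, 1.0]]
shaft_mid 0.53 [ 0.5089 -0.25    0.0297] [179 402]
shaft_mid 0.18 [ 0.7522  0.1123 -0.0016] [416  60]
case_top 0.6 [5.112e-01 4.100e-03 5.000e-04] [171 173]
mat 0.85 [0.5107 0.0028 0.0027] [170 175]
bushing 0.84 [0.6073 0.0638 0.0012] [264 113]
bearing 0.63 [ 0.5118 -0.2524  0.0274] [182 402]
bearing 0.58 [ 0.6175 -0.0477 -0.0007] [275 221]
piston 0.71 [ 0.7509  0.1109 -0.0028] [414  62]
piston 0.43 [5.102e-01 1.800e-03 5.000e-04] [170 175]
```

View pics/scene0.png

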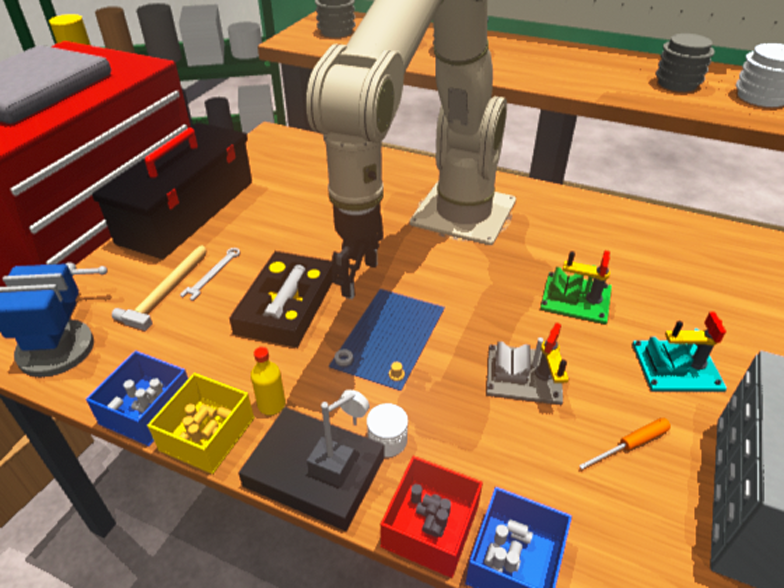

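View pics/side0.png

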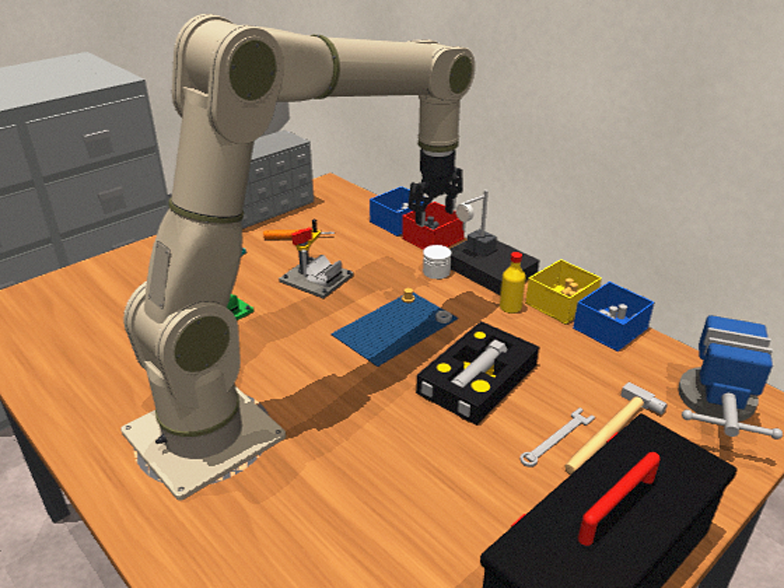

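Three fixtures stand in the scene: grey steel at (525,365), green at (575,285) and turquoise at (680,355) in the enlarged scene picture. The grey one, next to the mat, is the real one because the other two are coloured look-alikes. The shaft lies in the black case at (288,290), and the mat is free except for the bearing and the bushing. I'll go above the case for a close look.

```bash
python3 -m crank '[[0.3,[-0.95,-2.1,0],[0,0,0.12]],[0.3,[-0.95,-2.1,0],[0,0,0.12]],[0.3,[-0.95,-2.1,0],[0,0,0.12]],[0.3,[-0.95,-2.1,0],[0,0,0.12]],[0.3,[-0.95,-2.1,0],[0,0,0.12]],[0.3,[-0.95,-2.1,0],[0,0,0.12]],[0.3,[-0.95,-2.1,0],[0,0,0.12]],[0.3,[-0.95,-2.1,0],[0,0,0.12]],[0.3,[-0.95,-2.1,0],[0,0,0.12]],[0.3,[-0.95,-2.1,0],[0,0,0.12]],[0.3,[-0.95,-2.1,0],[0,0,0.12]],[0.3,[-0.95,-2.1,0],[0,0,0.12]]]'
python3 - <<'E'
from h import *
p=cam("wrist");st(); marks(p,["shaft_mid","case_top"]); save(p,"w1.png")
p=cam("scene");marks(p,["vee_seat","strap_pivot","strap_pin","knob_grip","mat","shaft_mid","case_top"])
save(p,"s1.png",(330,160,540,300),3.8)
E
```

```text
clock: 2.8
position: [0.5105, -0.253, 0.2315]
ee_rot: [-0.468, 0.53, 0.468, 0.53]
ft_force: [-0.4, 0.1, 0.2]
grip_width: 0.7
t 2.85 pos [ 0.5079 -0.2584  0.2314] x [-0.001 -0.002 -1.   ] z [ 0.117  0.993 -0.002] yawz 83.26 F [-2.  -4.4 -0.1] T [-0.29  0.11 -0.01] grip 0.698 q [ 0.44  0.21 -0.06  1.61  0.02  1.32  1.83]
shaft_mid 0.77 [ 0.5091 -0.2484  0.0281] [287 179]
vee_seat 0.8 [0.2352 0.3217 0.0547] [406 199]
vee_seat 0.57 [0.5118 0.271  0.0585] [367 253]
strap_pivot 0.86 [0.4944 0.3347 0.1125] [395 242]
strap_pivot 0.8 [0.3406 0.6094 0.1163] [511 233]
strap_pin 0.66 [0.5094 0.2707 0.06  ] [367 252]
strap_pin 0.57 [0.3682 0.544  0.1137] [484 233]
knob_grip 0.78 [0.3406 0.6076 0.1182] [510 232]
knob_grip 0.41 [0.2244 0.3822 0.1171] [431 186]
mat 0.95 [ 0.5141  0.0057 -0.0032] [278 241]
shaft_mid 0.58 [ 0.5114 -0.2458  0.0257] [205 210]
shaft_mid 0.18 [ 0.5112 -0.2517  0.0515] [202 204]
case_top 0.72 [0.6071 0.0659 0.0014] [284 268]
case_top 0.69 [ 0.5119 -0.2521  0.0524] [202 204]
```

View pics/w1.png

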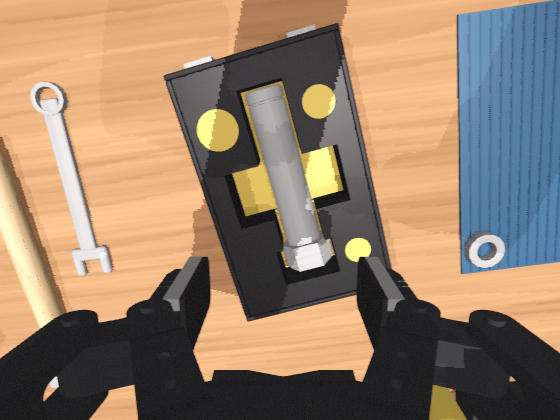

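View pics/s1.png

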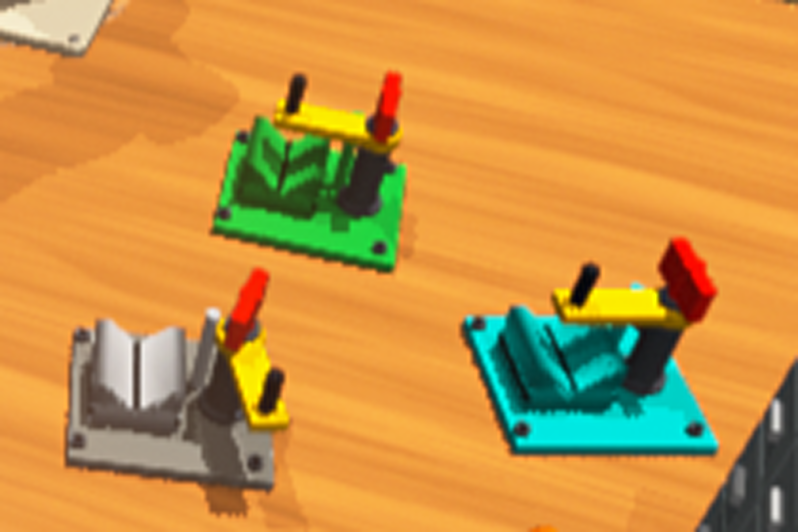

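The wrist view shows the shaft from its plain end at (264,92) to its hexagon at (309,262), with the recess at (288,187). The crop confirms the grey V-block fixture at (165,400), with its strap open to +x. Next I work out the poses.

```bash
python3 - <<'E'
from h import *
p=cam("wrist")
a=ray(p,264,92,.03);b=ray(p,308,258,.03);m=ray(p,288,187,.048);print(a,b,m,np.linalg.norm((b-a)[:2]),np.degrees(np.arctan2(*(b-a)[1::-1])))
c=[ray(p,*q,.048) for q in [(166,76),(338,26),(248,320),(390,290)]]
print(np.round(c,4),np.mean(c,0),np.degrees(np.arctan2(*(c[2]-c[0])[1::-1])))
# grasp corner of recess
marks(p,["shaft_mid","case_top"])
st()
# mat yaw
p=cam("scene");marks(p,["bushing","bearing"],1)
import cv2
h=cv2.cvtColor(p["frame"],cv2.COLOR_RGB2HSV);mk=cv2.inRange(h,(100,90,60),(125,255,255));mk[:200]=0;mk[:,:225]=0;mk[280:]=0;mk[:,330:]=0
cs=max(cv2.findContours(mk,0,2)[0],key=cv2.contourArea)
r=np.array([ray(p,*q[0],.003)[:2] for q in cs],np.float32);print(cv2.minAreaRect(r))
E
```

```text
[ 0.42967361 -0.256831    0.03      ] [ 0.59233587 -0.23580418  0.03      ] [ 0.51417462 -0.24629316  0.048     ] 0.16401566320176944 7.365596717465443
[[ 0.4074 -0.3353  0.048 ]
 [ 0.388  -0.1896  0.048 ]
 [ 0.6429 -0.3028  0.048 ]
 [ 0.6283 -0.1608  0.048 ]] [ 0.51665804 -0.24711366  0.048     ] 7.851565023473124
shaft_mid 0.91 [ 0.5119 -0.2507  0.0273] [283 181]
case_top 0.93 [ 0.5112 -0.2517  0.0462] [282 184]
t 3.5 pos [ 0.5111 -0.2517  0.2313] x [-0.  0. -1.] z [0.13  0.991 0.   ] yawz 82.52 F [0.3 0.2 0.1] T [-0.03  0.04  0.03] grip 0.702 q [ 0.44  0.21 -0.07  1.61  0.01  1.32  1.81]
bushing 0.53 [ 0.6065  0.0646 -0.0012] [283 268]
bearing 0.56 [ 0.6188 -0.0542  0.0027] [244 257]
((0.5140208005905151, 0.006753250956535339), (0.2538708448410034, 0.15535041689872742), 0.6237792372703552)
```

```bash
python3 -m crank '[[0.3,[0,0,-3],[0,0,0.088]],[0.3,[0,0,-3],[0,0,0.088]],[0.3,[0,0,-3],[0,0,0.088]],[0.3,[0,0,-3],[0,0,0]],[0.3,[0,0,-2],[0,0,0]],[0.3,[0,0,0],[0,0,0]],[0.3,[0,0,0],[0,0,0]],[0.3,[0,0,0],[0,0,0]]]' 60
python3 - <<'E'
from h import *
p=cam("wrist"); st(); marks(p,["shaft_mid","case_top"]);save(p,"w2.png")
E
```

```text
clock: 4.32
position: [0.5119, -0.2524, 0.0929]
ee_rot: [0.533, -0.465, -0.532, -0.466]
ft_force: [-0.1, 0.3, -0.1]
grip_width: 0.702
t 4.37 pos [ 0.5122 -0.2525  0.0933] x [ 0.003 -0.001 -1.   ] z [-0.133  0.991 -0.001] yawz 97.63 F [-0.2 -0.1  0.6] T [ 0.01 -0.02  0.01] grip 0.7 q [ 0.46  0.33 -0.1   1.76  0.04  1.04  2.05]
shaft_mid 0.67 [ 0.5095 -0.2492  0.0269] [288 220]
```

View pics/w2.png

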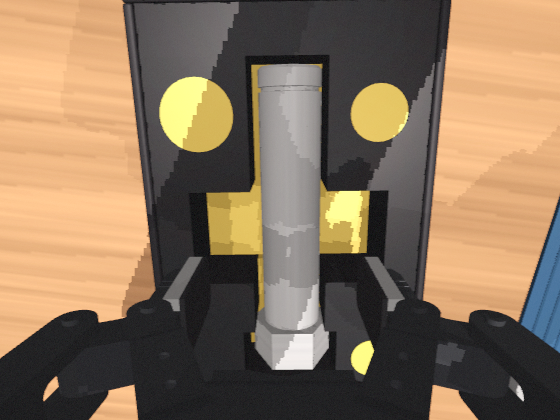

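```bash
python3 - <<'E'
from h import *
p=cam("wrist"); st()
yaw=np.radians(7.63);u=np.array([np.cos(yaw),np.sin(yaw)]);n=np.array([-u[1],u[0]])
for q,z in [((220,192),.048),((350,191),.048),((190,220),.048),((387,220),.048),((258,62),.048),((263,150),.029),((321,150),.029),((290,62),.029),((127,3),.048),((450,3),.048)]:
    r=ray(p,*q,z)[:2]-np.array([.5122,-.2525]); print(q,np.round([r@u*1000,r@n*1000],1))
E
```

```text
t 4.52 pos [ 0.5118 -0.2524  0.0928] x [ 0.002 -0.001 -1.   ] z [-0.133  0.991 -0.001] yawz 97.63 F [-0.4 -0.2 -0.3] T [-0.06 -0.01 -0.02] grip 0.706 q [ 0.46  0.33 -0.1   1.77  0.04  1.04  2.05]
(220, 192) [-23.4 -32.2]
(350, 191) [-24.   35.4]
(190, 220) [ -8.2 -48.9]
(387, 220) [-8.2 55.8]
(258, 62) [-86.7 -11.3]
(263, 150) [-43.1 -10.6]
(321, 150) [-43.1  21.7]
(290, 62) [-88.8   4.2]
(127, 3) [-111.9  -70.8]
(450, 3) [-111.9   76.9]
```

```bash
python3 -m crank '[[0.3,[0.05,0.35,-2],[0,0,0]],[0.3,[0,0,-2],[0,0,0]],[0.3,[0,0,-2],[0,0,0]],[0.3,[0,0,-1.3],[0,0,0]],[0.3,[0,0,-0.7],[0,0,0]],[0.3,[0,0,0],[0,0,0]],[0.3,[0,0,0],[0,0,0]]]' 60
python3 -c "
from h import *;st()"
```

```text
clock: 5.1
position: [0.5119, -0.2487, 0.0119]
ee_rot: [0.532, -0.466, -0.532, -0.466]
ft_force: [0.2, 0.1, -0.5]
grip_width: 0.699
t 5.1 pos [ 0.5119 -0.2487  0.0119] x [ 0. -0. -1.] z [-0.133  0.991 -0.   ] yawz 97.63 F [ 0.2  0.1 -0.5] T [-0.02  0.04 -0.01] grip 0.699 q [ 0.45  0.44 -0.1   1.82  0.05  0.89  2.04]
```

```bash
python3 -m crank '[[1,[0,0,0],[0,0,0]],[1,[0,0,0],[0,0,0]],[1,[0,0,0],[0,0,0]],[1,[0,0,0],[0,0,0]],[1,[0,0,0],[0,0,0]],[1,[0,0,0],[0,0,0]],[1,[0,0,0],[0,0,0]],[1,[0,0,0],[0,0,0]]]' 80
python3 -c "
from h import *;st()"
```

```text
clock: 5.77
position: [0.5123, -0.249, 0.0128]
ee_rot: [0.533, -0.466, -0.531, -0.466]
ft_force: [-2.6, 0.2, 5.7]
grip_width: 0.373
t 5.77 pos [ 0.5123 -0.249   0.0128] x [ 0.002 -0.001 -1.   ] z [-0.132  0.991 -0.001] yawz 97.61 F [-2.6  0.2  5.7] T [ 0.06  0.29 -0.05] grip 0.373 q [ 0.45  0.43 -0.1   1.82  0.05  0.89  2.04]
```

```bash
python3 -m crank '[[1,[0,0,0.5],[0,0,0]],[1,[0,0,1.5],[0,0,0]],[1,[0,0,2.5],[0,0,0]],[1,[0,0,2.5],[0,0,0]],[1,[-0.1,2,0],[0,0,-0.015]],[1,[-0.1,4,0],[0,0,-0.02]],[1,[-0.2,4,0],[0,0,-0.02]],[1,[-0.2,4,0],[0,0,-0.02]],[1,[-0.2,4,0],[0,0,-0.02]],[1,[-0.2,4,0],[0,0,-0.02]],[1,[0,2.4,0],[0,0,0]],[1,[0,1,0],[0,0,0]]]' 80
python3 - <<'E'
from h import *
p=cam("wrist"); p=cam("scene"); st(); marks(p,["shaft_mid","mat"],1);save(p,"s2.png",(170,130,420,320),3)
E
```

```text
clock: 6.77
position: [0.5011, 0.0103, 0.0819]
ee_rot: [-0.506, 0.494, 0.506, 0.494]
ft_force: [0.7, 0.5, -2.9]
grip_width: 0.37
t 6.87 pos [0.5014 0.0076 0.0817] x [ 0.  0. -1.] z [-0.022  1.     0.   ] yawz 91.26 F [ 0.5  0.4 -3.5] T [-0.03 -0.03 -0.02] grip 0.369 q [ 0.12  0.22 -0.25  1.94  0.06  0.99  1.43]
shaft_mid 0.93 [0.5    0.0142 0.0965] [282 214]
mat 0.9 [ 0.5127  0.0051 -0.0028] [278 240]
```

View pics/s2.png

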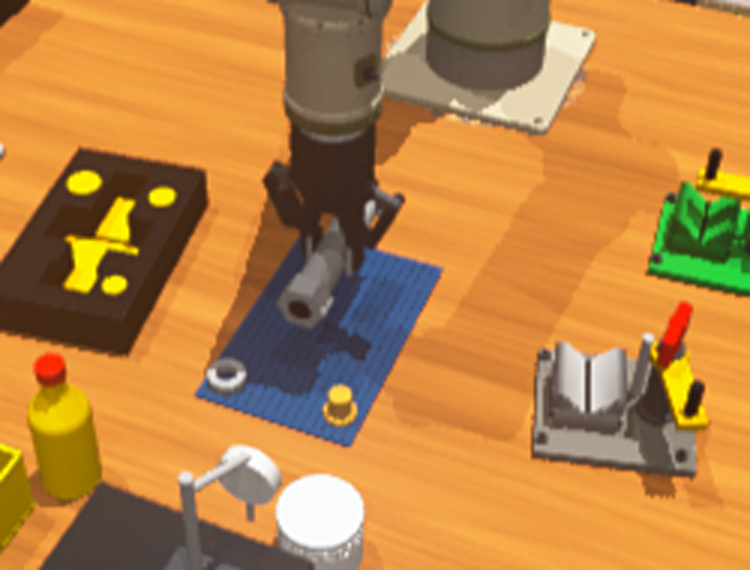

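The shaft is held level over the mat at (310,290), its hexagon towards +x between the bearing (225,375) and the bushing (340,405). I lower it.

```bash
python3 -m crank '[[1,[0,-0.2,-2],[0,0,0]],[1,[0,0,-2],[0,0,0]],[1,[0,0,-1.7],[0,0,0]],[1,[0,0,-0.8],[0,0,0]],[1,[0,0,-0.3],[0,0,0]],[1,[0,0,-0.1],[0,0,0]],[1,[0,0,-0.1],[0,0,0]],[1,[0,0,0],[0,0,0]],[1,[0,0,0],[0,0,0]]]' 80
python3 -c "
from h import *;st()"
```

```text
clock: 7.72
position: [0.5021, 0.0034, 0.0121]
ee_rot: [0.505, -0.495, -0.504, -0.496]
ft_force: [-0.1, 0.2, -2.5]
grip_width: 0.373
t 7.72 pos [0.5021 0.0034 0.0121] x [ 0.001  0.    -1.   ] z [-0.018  1.     0.   ] yawz 91.03 F [-0.1  0.2 -2.5] T [ 0.02  0.03 -0.05] grip 0.373 q [ 0.11  0.32 -0.24  1.99  0.1   0.84  1.41]
```

```bash
python3 -m crank '[[1,[0,0,-0.1],[0,0,0]],[1,[0,0,-0.1],[0,0,0]],[1,[0,0,-0.1],[0,0,0]],[1,[0,0,0],[0,0,0]],[1,[0,0,0],[0,0,0]]]' 80
python3 -m crank '[[1,[0,0,-0.1],[0,0,0]],[1,[0,0,0],[0,0,0]],[1,[0,0,0],[0,0,0]]]' 80
python3 -c "
from h import *;st()"
```

```text
clock: 8.13
position: [0.5015, 0.0035, 0.0083]
ee_rot: [-0.504, 0.495, 0.505, 0.495]
ft_force: [-0.4, 0.7, -2.5]
grip_width: 0.373
clock: 8.38
position: [0.5016, 0.0035, 0.0073]
ee_rot: [-0.505, 0.495, 0.505, 0.495]
ft_force: [0.5, 1.3, -2.0]
grip_width: 0.374
t 8.38 pos [0.5016 0.0035 0.0073] x [ 0.  0. -1.] z [-0.018  1.     0.   ] yawz 91.04 F [ 0.5  1.3 -2. ] T [-0.   -0.07  0.01] grip 0.374 q [ 0.11  0.33 -0.24  1.99  0.1   0.83  1.41]
```

```bash
python3 -m crank '[[1,[0,0,-0.1],[0,0,0]],[1,[0,0,0],[0,0,0]],[1,[0,0,0],[0,0,0]]]' 80
python3 -m crank '[[1,[0,0,-0.1],[0,0,0]],[1,[0,0,0],[0,0,0]],[1,[0,0,0],[0,0,0]]]' 80
python3 -c "
from h import *;st()"
```

```text
clock: 8.63
position: [0.5016, 0.0035, 0.0065]
ee_rot: [0.505, -0.495, -0.505, -0.495]
ft_force: [-1.6, -0.4, 1.0]
grip_width: 0.369
clock: 8.88
position: [0.5016, 0.0035, 0.0058]
ee_rot: [0.505, -0.495, -0.505, -0.495]
ft_force: [-4.9, -0.3, 7.8]
grip_width: 0.376
t 8.88 pos [0.5016 0.0035 0.0058] x [ 0. -0. -1.] z [-0.018  1.    -0.   ] yawz 91.04 F [-4.9 -0.3  7.8] T [-0.02  0.63 -0.04] grip 0.376 q [ 0.11  0.33 -0.23  1.99  0.1   0.83  1.41]
```

```bash
python3 -m crank '[[0.5,[0,0,0],[0,0,0]],[0.3,[0,0,0],[0,0,0]],[0.3,[0,0,0],[0,0,0]],[0.3,[0,0,0.3],[0,0,0]],[0.3,[0,0,2],[0,0,0]],[0.3,[0,0,3],[0,0,0]],[0.3,[0,0,2.5],[0,0,0]],[0.3,[-3.1,0,0],[0,0,0]],[0.3,[-3.1,-0.1,0],[0,0,0]],[0.3,[0,0,0],[0,0,0]],[0.3,[0,0,0],[0,0,0]]]' 80
python3 - <<'E'
from h import *
p=cam("wrist"); st(); marks(p,["shaft_mid"],1);save(p,"w3.png")
p=cam("scene"); marks(p,["shaft_mid"],1)
E
```

```text
clock: 9.8
position: [0.4386, 0.0023, 0.0837]
ee_rot: [0.505, -0.495, -0.504, -0.495]
ft_force: [-0.2, -0.0, 0.4]
grip_width: 0.702
t 9.85 pos [0.4397 0.0024 0.0838] x [ 0.001 -0.    -1.   ] z [-0.018  1.    -0.   ] yawz 91.04 F [-0.2 -0.1 -0.3] T [ 0.01 -0.01 -0.01] grip 0.697 q [ 0.14  0.09 -0.26  2.09  0.03  0.97  1.46]
shaft_mid 0.95 [0.5013 0.0026 0.0203] [281 320]
shaft_mid 0.92 [0.5008 0.0044 0.0204] [279 232]
```

View pics/w3.png

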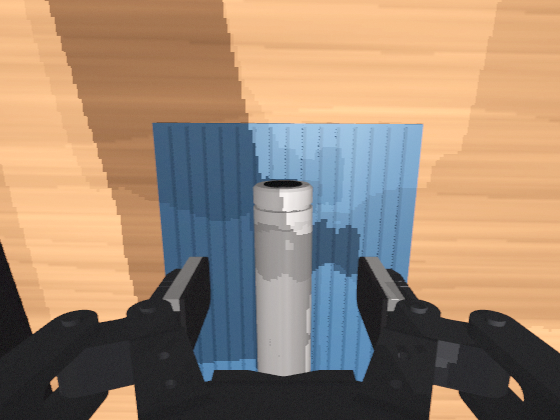

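The shaft lies on the mat, straight between the fingers, plain end at (283,185). I take it here, 62 mm from its middle.

```bash
python3 -m crank '[[0.3,[0,0.1,-2.5],[0,0,0]],[0.3,[0,0,-2.5],[0,0,0]],[0.3,[0,0,-1.8],[0,0,0]],[0.3,[0,0,-0.8],[0,0,0]],[0.3,[0,0,0],[0,0,0]],[1,[0,0,0],[0,0,0]],[1,[0,0,0],[0,0,0]],[1,[0,0,0],[0,0,0]],[1,[0,0,0],[0,0,0]],[1,[0,0,0],[0,0,0]],[1,[0,0,0],[0,0,0]],[1,[0,0,0],[0,0,0]]]' 120
python3 -c "
from h import *;st()"
```

```text
clock: 11.0
position: [0.4408, 0.0036, 0.0089]
ee_rot: [0.505, -0.495, -0.504, -0.496]
ft_force: [-1.8, 0.4, 5.0]
grip_width: 0.358
t 11.0 pos [0.4408 0.0036 0.0089] x [ 0.003  0.    -1.   ] z [-0.018  1.    -0.   ] yawz 91.04 F [-1.8  0.4  5. ] T [ 0.03  0.36 -0.01] grip 0.358 q [ 0.13  0.22 -0.26  2.14  0.08  0.79  1.41]
```

```bash
python3 -m crank '[[1,[0,0,0.5],[0,0,0]],[1,[0,0,1.0],[0,0,0]],[1,[0,0,1.5],[0,0,0]],[1,[0,0,2],[0,0,0]],[1,[0,0,2.5],[0,0,0]],[1,[0,0,2.5],[0,0,0]],[1,[0,0,1],[0,0,0]],[1,[0,0,0],[0,0,0]]]' 120
python3 - <<'E'
from h import *
p=cam("side"); st(); marks(p,["shaft_mid","vee_seat","strap_pivot","strap_pin","knob_grip"],2);save(p,"d3.png",(180,90,380,240),3.5)
p=cam("scene"); marks(p,["shaft_mid"],1)
E
```

```text
clock: 11.67
position: [0.4412, 0.0036, 0.1202]
ee_rot: [0.506, -0.494, -0.503, -0.497]
ft_force: [0.7, 0.3, -2.5]
grip_width: 0.358
t 11.72 pos [0.4401 0.0035 0.1182] x [ 0.002 -0.    -1.   ] z [-0.018  1.    -0.   ] yawz 91.03 F [-0.4  0.3 -3.9] T [-0.04  0.16 -0.06] grip 0.356 q [ 0.15  0.04 -0.26  2.05  0.01  1.05  1.47]
shaft_mid 0.88 [0.4997 0.0009 0.1305] [280 201]
vee_seat 0.96 [0.5075 0.2684 0.0612] [231 187]
vee_seat 0.96 [0.3661 0.5465 0.0596] [154 172]
strap_pivot 0.65 [0.4916 0.3299 0.1115] [215 169]
strap_pin 0.68 [0.5557 0.364  0.1094] [224 161]
strap_pin 0.39 [0.3678 0.5453 0.113 ] [153 159]
knob_grip 0.72 [0.4951 0.3297 0.1172] [216 168]
shaft_mid 0.74 [0.4964 0.006  0.1266] [280 205]
```

View pics/d3.png

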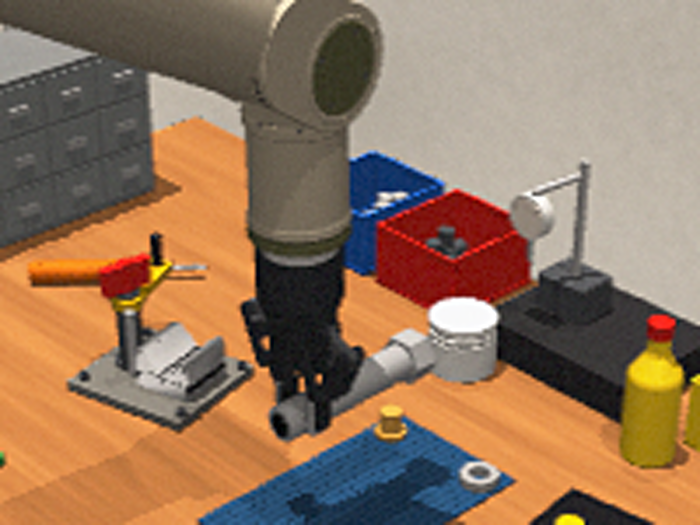

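```bash
python3 -m crank '[[1,[0,1,2],[0,0,0]],[1,[0.1,2,2],[0,0,0.03]],[1,[0.1,3,1],[0,0,0.03]],[1,[0.1,3.5,0],[0,0,0.03]],[1,[0.2,3.5,0],[0,0,0.03]],[1,[0.2,3.5,0],[0,0,0.03]],[1,[0.1,3.5,0],[0,0,0.03]],[1,[0.1,3,0],[0,0,0.03]],[1,[0.1,1.6,0],[0,0,0.023]],[1,[0,0.5,0],[0,0,0]],[1,[0,0,0],[0,0,0]],[1,[0,0,0],[0,0,0]]]' 120
python3 - <<'E'
from h import *
p=cam("wrist"); st(); marks(p,["vee_seat","strap_pivot","strap_pin","shaft_mid"],1);save(p,"w4.png",s=1.4)
E
```

```text
clock: 13.07
position: [0.4496, 0.2532, 0.1668]
ee_rot: [-0.558, 0.434, 0.558, 0.433]
ft_force: [-0.5, -0.2, -2.6]
grip_width: 0.356
t 13.12 pos [0.4498 0.2528 0.167 ] x [-0.001 -0.001 -1.   ] z [-0.246  0.969 -0.001] yawz 104.26 F [ 0.3 -0.5 -2.8] T [-0.02  0.15  0.01] grip 0.359 q [-0.15  0.18 -0.5   1.81  0.09  1.18  1.15]
```

View pics/w4.png

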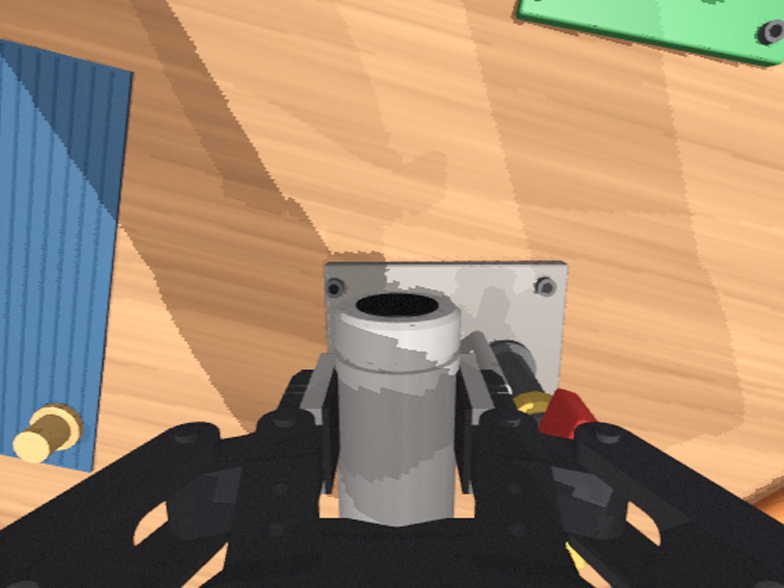

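The plate's -x edge is visible from (327,264) to (567,263) in the enlarged picture. I use these corners to fix the fixture's pose.

```bash
python3 - <<'E'
from h import *
p=cam("wrist"); st()
g=p["frame"].astype(int)
for c in (290,380,395): print(c,[tuple(g[r,c]) for r in range(183,194)])
r=193; print([ (c,g[r,c,0]-g[r,c,2]) for c in list(range(228,240))+list(range(398,410))])
A=ray(p,327/1.4,265.5/1.4,.012)[:2];B=ray(p,567/1.4,264.5/1.4,.012)[:2]
d=B-A;L=np.linalg.norm(d);yaw=np.arctan2(d[1],d[0])-np.pi/2
u=np.array([np.cos(yaw),np.sin(yaw)]);n=np.array([-u[1],u[0]])
print(A,B,L,np.degrees(yaw),"seat",(A+B)/2+.065*u-.0275*n,"pivot",(A+B)/2+.065*u+.0375*n)
# knob/strap check
P=np.array([.4934,.3322]); print("plate pred", P)
p=cam("side"); marks(p,["vee_seat","knob_grip","strap_pin","shaft_mid"],1)
p=cam("scene"); marks(p,["vee_seat","knob_grip","strap_pin","shaft_mid"],2)
E
```

```text
t 13.37 pos [0.4498 0.2537 0.1674] x [ 0. -0. -1.] z [-0.247  0.969 -0.   ] yawz 104.31 F [-0.6 -0.8 -2.3] T [-0.02  0.23  0.06] grip 0.358 q [-0.15  0.18 -0.5   1.81  0.09  1.18  1.15]
290 [(np.int64(255), np.int64(204), np.int64(148)), (np.int64(246), np.int64(191), np.int64(138)), (np.int64(244), np.int64(188), np.int64(136)), (np.int64(135), np.int64(110), np.int64(90)), (np.int64(95), np.int64(92), np.int64(85)), (np.int64(132), np.int64(126), np.int64(118)), (np.int64(186), np.int64(179), np.int64(173)), (np.int64(207), np.int64(201), np.int64(192)), (np.int64(217), np.int64(211), np.int64(202)), (np.int64(217), np.int64(209), np.int64(202)), (np.int64(217), np.int64(210), np.int64(203))]
380 [(np.int64(227), np.int64(172), np.int64(122)), (np.int64(222), np.int64(168), np.int64(119)), (np.int64(196), np.int64(149), np.int64(109)), (np.int64(88), np.int64(85), np.int64(81)), (np.int64(93), np.int64(89), np.int64(84)), (np.int64(156), np.int64(150), np.int64(143)), (np.int64(198), np.int64(191), np.int64(184)), (np.int64(213), np.int64(206), np.int64(198)), (np.int64(213), np.in
[... 1147 characters left out ...]
45879203 0.21388864] [0.42329264 0.35074296] 0.14138356330726937 14.541767738656498 seat [0.51086491 0.27201733] pivot [0.49454434 0.33493505]
plate pred [0.4934 0.3322]
vee_seat 0.76 [0.5106 0.2689 0.0598] [231 187]
knob_grip 0.49 [0.4965 0.3296 0.1196] [216 167]
strap_pin 0.64 [ 0.5758 -0.5325  0.0046] [435 309]
shaft_mid 0.74 [0.508  0.2622 0.1788] [230 157]
vee_seat 0.93 [0.512  0.2676 0.0585] [366 252]
vee_seat 0.72 [0.235  0.3207 0.0568] [406 198]
knob_grip 0.81 [0.344  0.6103 0.1202] [511 232]
knob_grip 0.62 [0.2256 0.3854 0.1163] [432 187]
strap_pin 0.76 [0.5547 0.366  0.1117] [402 261]
strap_pin 0.66 [ 0.6152 -0.0535  0.0022] [245 257]
shaft_mid 0.61 [0.5076 0.2718 0.1731] [373 221]
```

```bash
python3 -m crank '[[1,[0.1,0.1,-1.5],[0,0,0]],[1,[0,0,-2.5],[0,0,0]],[1,[0,0,-2.5],[0,0,0]],[1,[0,0,-2],[0,0,0]],[1,[0,0,-1.5],[0,0,0]],[1,[0,0,-0.6],[0,0,0]],[1,[0,0,-0.2],[0,0,0]],[1,[0,0,0],[0,0,0]],[1,[0,0,0],[0,0,0]]]' 120
python3 - <<'E'
from h import *
st(); p=cam("scene"); marks(p,["shaft_mid"],1); save(p,"s5.png",(320,180,440,300),5)
E
```

```text
clock: 14.62
position: [0.4511, 0.2559, 0.0604]
ee_rot: [0.559, -0.433, -0.559, -0.434]
ft_force: [0.7, -0.5, -2.0]
grip_width: 0.356
t 14.62 pos [0.4511 0.2559 0.0604] x [ 0.001  0.001 -1.   ] z [-0.249  0.969  0.   ] yawz 104.39 F [ 0.7 -0.5 -2. ] T [0.02 0.11 0.03] grip 0.356 q [-0.18  0.31 -0.48  1.91  0.17  0.96  1.08]
shaft_mid 0.74 [0.5044 0.2749 0.0716] [370 248]
```

View pics/s5.png

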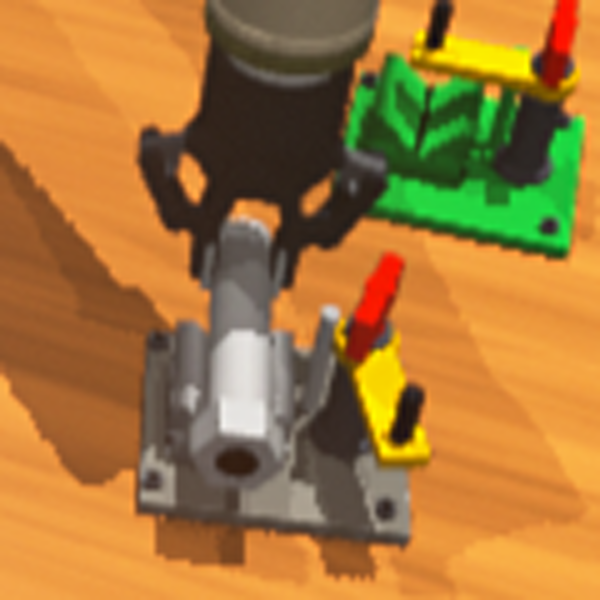

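The shaft is over the grey V-block, in line with its vee at (240,390). I lower it in small steps and watch the force.

```bash
python3 -m crank '[[1,[0,-0.05,-0.3],[0,0,0]],[1,[0,0,-0.3],[0,0,0]],[1,[0,0,-0.3],[0,0,0]],[1,[0,0,-0.1],[0,0,0]],[1,[0,0,0],[0,0,0]],[1,[0,0,0],[0,0,0]]]' 120
python3 -m crank '[[1,[0,0,-0.15],[0,0,0]],[1,[0,0,0],[0,0,0]],[1,[0,0,0],[0,0,0]]]' 120
python3 -m crank '[[1,[0,0,-0.15],[0,0,0]],[1,[0,0,0],[0,0,0]],[1,[0,0,0],[0,0,0]]]' 120
```

```text
clock: 15.22
position: [0.4505, 0.255, 0.0492]
ee_rot: [-0.559, 0.433, 0.559, 0.433]
ft_force: [0.6, -0.1, -2.6]
grip_width: 0.361
clock: 15.47
position: [0.4505, 0.255, 0.0478]
ee_rot: [-0.559, 0.433, 0.559, 0.433]
ft_force: [0.4, -0.1, -2.6]
grip_width: 0.358
clock: 15.72
position: [0.4505, 0.2551, 0.0463]
ee_rot: [-0.559, 0.433, 0.559, 0.433]
ft_force: [0.6, 1.0, -2.5]
grip_width: 0.352
```

```bash
python3 -m crank '[[1,[0,0,-0.1],[0,0,0]],[1,[0,0,0],[0,0,0]],[1,[0,0,0],[0,0,0]]]' 120
python3 -m crank '[[1,[0,0,-0.1],[0,0,0]],[1,[0,0,0],[0,0,0]],[1,[0,0,0],[0,0,0]]]' 120
python3 -m crank '[[1,[0,0,-0.1],[0,0,0]],[1,[0,0,0],[0,0,0]],[1,[0,0,0],[0,0,0]]]' 120
```

```text
clock: 15.97
position: [0.4506, 0.2553, 0.0457]
ee_rot: [-0.559, 0.433, 0.559, 0.434]
ft_force: [-2.4, -0.0, 3.1]
grip_width: 0.358
clock: 16.22
position: [0.4505, 0.2553, 0.0452]
ee_rot: [0.559, -0.433, -0.559, -0.433]
ft_force: [-6.1, -2.6, 11.5]
grip_width: 0.358
clock: 16.47
position: [0.4505, 0.2553, 0.0447]
ee_rot: [0.559, -0.433, -0.559, -0.433]
ft_force: [-9.8, -3.5, 17.9]
grip_width: 0.36
```

```bash
python3 -m crank '[[1,[0,0,0.1],[0,0,0]],[0.55,[0,0,0],[0,0,0]],[0.35,[0,0,0],[0,0,0]],[0.35,[0,0,0],[0,0,0]],[0.35,[0,0,0],[0,0,0]],[0.35,[0,0,1],[0,0,0]],[0.35,[0,0,3],[0,0,0]],[0.35,[0,0,4],[0,0,0]],[0.35,[0,0,4],[0,0,0]],[0.35,[0,0,3],[0,0,0]],[0.35,[0,0,0],[0,0,0]],[0.35,[0,0,0],[0,0,0]]]' 60
python3 - <<'E'
from h import *
p=cam("wrist");st(); marks(p,["shaft_mid","strap_pivot","strap_pin","knob_grip"],1); save(p,"w6.png",s=1.4)
q=cam("scene"); marks(q,["shaft_mid"],1);q=cam("side"); marks(q,["shaft_mid"],1)
E
```

```text
clock: 17.47
position: [0.4514, 0.2556, 0.1969]
ee_rot: [0.559, -0.432, -0.558, -0.435]
ft_force: [-0.3, -0.6, -0.4]
grip_width: 0.652
t 17.52 pos [0.4506 0.255  0.1951] x [ 0.001  0.    -1.   ] z [-0.248  0.969  0.   ] yawz 104.39 F [0.1 0.5 0.6] T [-0.04  0.03 -0.03] grip 0.65 q [-0.14  0.16 -0.5   1.77  0.08  1.23  1.16]
shaft_mid 0.78 [0.5087 0.2699 0.0577] [282 264]
strap_pin 0.62 [0.5105 0.27   0.058 ] [282 267]
shaft_mid 0.77 [0.509  0.2732 0.0556] [368 253]
shaft_mid 0.89 [0.5107 0.2622 0.0549] [232 188]
```

View pics/w6.png

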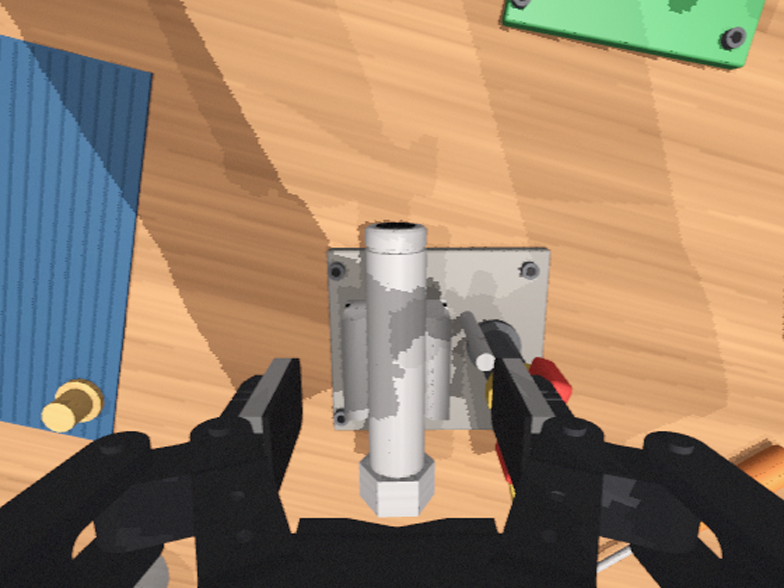

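The shaft is seated and about centred, with its plain end at (395,235) and its hexagon at (395,485). The hand is free of it. Next I go above the handle pin.

```bash
python3 -m crank '[[0.45,[1,1,0],[0,0,0]],[0.45,[2,2,0],[0,0,0]],[0.45,[2.5,2.5,0],[0,0,0]],[0.45,[2.5,2.5,0],[0,0,0]],[0.45,[1.5,2,0],[0,0,0]],[0.45,[1,0.9,0],[0,0,0]],[0.45,[0,0,-2],[0,0,0]],[0.45,[0,0,-2],[0,0,0]],[0.45,[0,0,0],[0,0,0]],[0.45,[0,0,0],[0,0,0]],[0.45,[0,0,0],[0,0,0]]]' 30
python3 - <<'E'
from h import *
p=cam("wrist");st(); marks(p,["strap_pivot","strap_pin","knob_grip"],2); save(p,"w7.png",s=1.4)
q=cam("scene"); marks(q,["strap_pin","knob_grip"],2);q=cam("side"); marks(q,["strap_pin","knob_grip"],2)
E
```

```text
clock: 18.83
position: [0.5558, 0.3642, 0.1554]
ee_rot: [0.559, -0.433, -0.559, -0.434]
ft_force: [0.3, 0.9, 0.7]
grip_width: 0.552
t 18.88 pos [0.556  0.3643 0.1559] x [ 0.001  0.001 -1.   ] z [-0.248  0.969  0.001] yawz 104.38 F [-0.2  0.8 -0.3] T [0.01 0.04 0.  ] grip 0.547 q [-0.3   0.51 -0.48  1.42  0.24  1.27  1.02]
strap_pivot 0.85 [0.4926 0.3337 0.1115] [254 101]
strap_pin 0.72 [0.5553 0.3648 0.1136] [284 236]
strap_pin 0.54 [ 0.606   0.5032 -0.002 ] [420 282]
knob_grip 0.66 [0.4966 0.3317 0.1147] [247 108]
strap_pin 0.75 [0.3648 0.5449 0.1126] [484 233]
strap_pin 0.59 [0.5553 0.3658 0.11  ] [402 262]
knob_grip 0.7 [0.3453 0.6102 0.1168] [511 234]
knob_grip 0.41 [0.492  0.3339 0.1205] [395 239]
strap_pin 0.65 [0.5543 0.3663 0.1134] [223 160]
knob_grip 0.67 [7.557e-01 1.057e-01 7.000e-04] [312 194]
knob_grip 0.56 [0.491  0.3323 0.1158] [215 168]
```

View pics/w7.png

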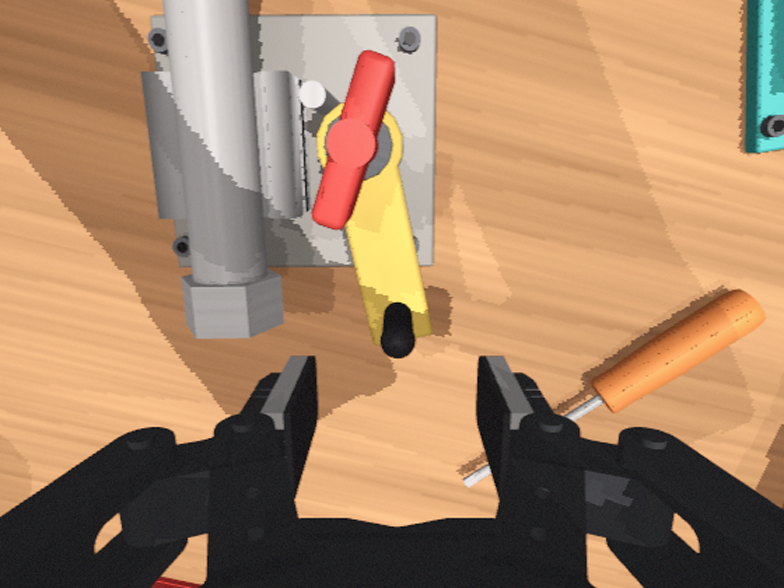

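The pin stands centred between the fingers at (398,340). The knob bar runs from (375,60) to (333,222), so it is turned about 0.24 rad. I descend and pinch the pin.

```bash
python3 -m crank '[[0.45,[-0.05,0.05,-1.5],[0,0,0]],[0.45,[0,0,-2],[0,0,0]],[0.45,[0,0,-1.4],[0,0,0]],[0.45,[0,0,-0.6],[0,0,0]],[0.45,[0,0,0],[0,0,0]],[1,[0,0,0],[0,0,0]],[1,[0,0,0],[0,0,0]],[1,[0,0,0],[0,0,0]],[1,[0,0,0],[0,0,0]],[1,[0,0,0],[0,0,0]],[1,[0,0,0],[0,0,0]]]' 25
python3 - <<'E'
from h import *
from scipy.spatial.transform import Rotation as R
st(); P=np.array([.4938,.3332]); y=np.radians(14.5)
o=np.array(telemetry.get_obs()["position"])[:2]-P; print("r",np.linalg.norm(o))
a0=np.arctan2(o[1],o[0])-y+np.pi/2; print("a",a0)
aa=np.linspace(a0,0,12); q=[.07*np.array([np.cos(a+y-np.pi/2),np.sin(a+y-np.pi/2)]) for a in aa]
print(np.round(np.diff(q,axis=0)*100,2).tolist())
E
```

```text
clock: 20.25
position: [0.5557, 0.3649, 0.1003]
ee_rot: [0.559, -0.433, -0.558, -0.434]
ft_force: [1.6, 0.1, 3.9]
grip_width: 0.13
t 20.25 pos [0.5557 0.3649 0.1003] x [ 0.002  0.001 -1.   ] z [-0.248  0.969  0.001] yawz 104.38 F [1.6 0.1 3.9] T [ 0.04 -0.27 -0.  ] grip 0.13 q [-0.31  0.56 -0.47  1.48  0.26  1.17  1.  ]
r 0.06951070308962917
a 1.7913335799470984
[[0.44, -1.05], [0.26, -1.11], [0.08, -1.14], [-0.11, -1.13], [-0.29, -1.1], [-0.47, -1.04], [-0.63, -0.95], [-0.77, -0.83], [-0.9, -0.7], [-1.0, -0.54], [-1.08, -0.37]]
```

```bash
python3 -m crank '[[1,[0.45,-1.05,0],[0,0,0]],[1,[0.25,-1.1,0],[0,0,0]],[1,[0.1,-1.15,0],[0,0,0]],[1,[-0.1,-1.15,0],[0,0,0]],[1,[-0.3,-1.1,0],[0,0,0]],[1,[-0.45,-1.05,0],[0,0,0]],[1,[-0.65,-0.95,0],[0,0,0]],[1,[-0.75,-0.85,0],[0,0,0]],[1,[-0.9,-0.7,0],[0,0,0]],[1,[0,0,0],[0,0,0]],[1,[0,0,0],[0,0,0]]]' 25
python3 -c "
from h import *;st()"
```

```text
clock: 21.17
position: [0.5301, 0.2729, 0.0994]
ee_rot: [-0.558, 0.434, 0.559, 0.433]
ft_force: [-3.5, 2.6, 4.6]
grip_width: 0.131
t 21.17 pos [0.5301 0.2729 0.0994] x [-0.001 -0.    -1.   ] z [-0.249  0.969  0.   ] yawz 104.41 F [-3.5  2.6  4.6] T [ 0.84  0.62 -0.  ] grip 0.131 q [-0.16  0.42 -0.48  1.67  0.21  1.1   1.12]
```

```bash
python3 -m crank '[[1,[-1.0,-0.5,0],[0,0,0]],[1,[-1.05,-0.35,0],[0,0,0]],[1,[0,0,0],[0,0,0]],[1,[0,0,0],[0,0,0]]]' 25
python3 -m crank '[[1,[-0.25,-0.05,0],[0,0,0]],[1,[0,0,0],[0,0,0]],[1,[0,0,0],[0,0,0]]]' 25
python3 -m crank '[[1,[-0.25,-0.05,0],[0,0,0]],[1,[0,0,0],[0,0,0]],[1,[0,0,0],[0,0,0]]]' 25
```

```text
clock: 21.5
position: [0.5105, 0.2645, 0.0995]
ee_rot: [-0.559, 0.434, 0.559, 0.433]
ft_force: [-2.2, 2.9, 4.6]
grip_width: 0.131
clock: 21.75
position: [0.5091, 0.2643, 0.0995]
ee_rot: [0.559, -0.433, -0.558, -0.434]
ft_force: [-0.9, 1.4, 6.7]
grip_width: 0.135
clock: 22.0
position: [0.5071, 0.2639, 0.0996]
ee_rot: [0.559, -0.433, -0.558, -0.434]
ft_force: [4.8, 3.1, 3.6]
grip_width: 0.128
```

```bash
python3 -m crank '[[1,[-0.2,-0.05,0],[0,0,0]],[1,[0,0,0],[0,0,0]],[1,[0,0,0],[0,0,0]]]' 25
python3 - <<'E'
from h import *
p=cam("wrist");st(); marks(p,["strap_pivot","strap_pin","knob_grip"],1); save(p,"w8.png")
q=cam("scene"); marks(q,["strap_pin"],1)
E
```

```text
clock: 22.25
position: [0.5059, 0.2637, 0.0998]
ee_rot: [0.559, -0.433, -0.558, -0.435]
ft_force: [8.9, 4.7, 0.7]
grip_width: 0.138
t 22.3 pos [0.5058 0.2637 0.0998] x [ 0.003  0.001 -1.   ] z [-0.248  0.969  0.001] yawz 104.35 F [8.2 4.3 1.9] T [ 0.96 -1.83 -0.03] grip 0.133 q [-0.15  0.37 -0.49  1.74  0.19  1.08  1.12]
strap_pivot 0.84 [0.4934 0.3309 0.1132] [458 295]
strap_pin 0.98 [0.512  0.268  0.1155] [289 304]
knob_grip 0.87 [0.4942 0.335  0.1159] [470 303]
strap_pin 0.81 [0.5136 0.2676 0.1123] [368 239]
```

```bash
python3 -m crank '[[0.6,[0.2,0,0],[0,0,0]],[0.6,[0,0,0],[0,0,0]],[0.6,[0,0,0],[0,0,0]],[0.6,[0,0,0],[0,0,0]],[0.6,[0,0,1.5],[0,0,0]],[0.6,[0,0,2.5],[0,0,0]],[0.6,[0,0,3],[0,0,0]],[0.6,[-0.3,2,0],[0,0,0]],[0.6,[-0.5,3,0],[0,0,0]],[0.6,[-0.5,2,0],[0,0,0]],[0.6,[0,0,0],[0,0,0]],[0.6,[0,0,0],[0,0,0]]]' 30
python3 - <<'E'
from h import *
p=cam("wrist");st(); marks(p,["strap_pin","knob_grip"],1); save(p,"w9.png",s=1.4)
q=cam("scene"); marks(q,["strap_pin"],1)
h=cv2.cvtColor(p["frame"],cv2.COLOR_RGB2HSV);mk=cv2.inRange(h,(0,130,120),(6,255,255))|cv2.inRange(h,(172,130,120),(180,255,255))
c=max(cv2.findContours(mk,0,2)[0],key=cv2.contourArea)
r=np.array([ray(p,*k[0],.131)[:2] for k in c],np.float32);print(cv2.minAreaRect(r*1000),cv2.contourArea(c))
E
```

```text
clock: 23.55
position: [0.492, 0.3345, 0.1689]
ee_rot: [-0.559, 0.433, 0.56, 0.432]
ft_force: [0.3, -0.8, -0.2]
grip_width: 0.403
t 23.6 pos [0.4927 0.3332 0.1689] x [-0.001 -0.001 -1.   ] z [-0.249  0.968 -0.001] yawz 104.43 F [ 0.6 -0.1  0.2] T [-0.01  0.   -0.02] grip 0.401 q [-0.24  0.36 -0.53  1.6   0.19  1.23  1.02]
strap_pin 0.85 [0.513  0.2676 0.1121] [159 234]
knob_grip 0.93 [0.4976 0.3303 0.1166] [273 238]
strap_pin 0.83 [0.5145 0.2683 0.1094] [368 240]
((490.13568115234375, 333.21734619140625), (15.333982467651367, 59.0959587097168), 89.72926330566406) 2494.5
```

That picture could not be viewed because the limit is reached, so I go on by numbers. The bar's long axis is at about 0° world yaw, and the knob is centred near (0.493, 0.333). I grip the knob.

```bash
python3 -m crank '[[0.6,[0.1,0,0],[0,0,-0.085]],[0.6,[0,0,-1.5],[0,0,-0.085]],[0.6,[0,0,-2],[0,0,-0.085]],[0.6,[0,0,-1.8],[0,0,0]],[0.6,[0,0,-1.0],[0,0,0]],[0.6,[0,0,0],[0,0,0]],[0.6,[0,0,0],[0,0,0]]]' 30
python3 -m crank '[[1,[0,0,0],[0,0,0]],[1,[0,0,0],[0,0,0]],[1,[0,0,0],[0,0,0]],[1,[0,0,0],[0,0,0]],[1,[0,0,0],[0,0,0]],[1,[0,0,0],[0,0,0]]]' 40
python3 -c "
from h import *;st()"
```

```text
clock: 24.38
position: [0.4941, 0.3332, 0.1065]
ee_rot: [-0.499, 0.501, 0.499, 0.501]
ft_force: [0.4, -0.2, 0.3]
grip_width: 0.403
clock: 24.88
position: [0.4951, 0.3334, 0.1078]
ee_rot: [-0.499, 0.5, 0.498, 0.502]
ft_force: [0.4, -3.2, 6.3]
grip_width: 0.133
t 24.88 pos [0.4951 0.3334 0.1078] x [ 0.002  0.001 -1.   ] z [0.004 1.    0.001] yawz 89.75 F [ 0.4 -3.2  6.3] T [-0.67 -0.14 -0.13] grip 0.133 q [-0.28  0.41 -0.48  1.66  0.21  1.12  0.75]
```

```bash
python3 -m crank '[[1,[0,0,-0.03],[0,0,-0.1]],[1,[0,0,-0.03],[0,0,-0.1]],[1,[0,0,-0.03],[0,0,-0.1]],[1,[0,0,-0.03],[0,0,-0.1]],[1,[0,0,-0.03],[0,0,-0.1]],[1,[0,0,-0.03],[0,0,-0.1]],[1,[0,0,0],[0,0,0]],[1,[0,0,0],[0,0,0]]]' 60
python3 -c "
from h import *;st()"
python3 -m crank '[[1,[0,0,-0.03],[0,0,-0.1]],[1,[0,0,-0.03],[0,0,-0.1]],[1,[0,0,-0.03],[0,0,-0.1]],[1,[0,0,-0.03],[0,0,-0.1]],[1,[0,0,-0.03],[0,0,-0.1]],[1,[0,0,-0.03],[0,0,-0.1]],[1,[0,0,0],[0,0,0]],[1,[0,0,0],[0,0,0]]]' 60
python3 -c "
from h import *;st()"
```

```text
clock: 25.55
position: [0.495, 0.3325, 0.1063]
ee_rot: [-0.329, 0.626, 0.327, 0.627]
ft_force: [-2.7, -7.4, 12.1]
grip_width: 0.124
t 25.55 pos [0.495  0.3325 0.1063] x [ 0.002 -0.001 -1.   ] z [0.569 0.822 0.   ] yawz 55.3 F [-2.7 -7.4 12.1] T [-1.86  0.58 -0.15] grip 0.124 q [-0.36  0.39 -0.38  1.67  0.16  1.11  0.18]
clock: 26.22
position: [0.4943, 0.332, 0.1048]
ee_rot: [-0.129, 0.695, 0.128, 0.695]
ft_force: [-7.4, -9.3, 19.2]
grip_width: 0.128
t 26.22 pos [0.4943 0.332  0.1048] x [ 0.    -0.002 -1.   ] z [ 0.934  0.357 -0.   ] yawz 20.93 F [-7.4 -9.3 19.2] T [-2.75  1.78 -0.12] grip 0.128 q [-0.44  0.38 -0.28  1.68  0.12  1.1  -0.39]
```

```bash
python3 -m crank '[[1,[0,0,0],[0,0,-0.06]],[1,[0,0,0],[0,0,-0.06]],[1,[0,0,0],[0,0,0]],[1,[0,0,0],[0,0,0]]]' 60
python3 -c "
from h import *;st()"
python3 -m crank '[[1,[0,0,0],[0,0,-0.05]],[1,[0,0,0],[0,0,0]],[1,[0,0,0],[0,0,0]]]' 60
python3 -c "
from h import *;st()"
```

```text
clock: 26.55
position: [0.4941, 0.3324, 0.1046]
ee_rot: [-0.088, 0.702, 0.086, 0.702]
ft_force: [-7.0, -9.5, 16.4]
grip_width: 0.128
t 26.55 pos [0.4941 0.3324 0.1046] x [ 0.    -0.002 -1.   ] z [ 0.97   0.244 -0.   ] yawz 14.11 F [-7.  -9.5 16.4] T [-2.19  1.72  0.18] grip 0.128 q [-0.46  0.38 -0.26  1.68  0.11  1.1  -0.5 ]
clock: 26.8
position: [0.4941, 0.3324, 0.1047]
ee_rot: [-0.071, 0.703, 0.069, 0.704]
ft_force: [-6.6, -9.9, 16.8]
grip_width: 0.126
t 26.8 pos [0.4941 0.3324 0.1047] x [ 0.001 -0.002 -1.   ] z [0.98  0.197 0.   ] yawz 11.36 F [-6.6 -9.9 16.8] T [-2.33  1.46  1.25] grip 0.126 q [-0.46  0.38 -0.25  1.68  0.11  1.1  -0.55]
```

The moment jumped from 0.18 to 1.25 N m, so the knob is at its stop. I ease off, let go and move clear.

```bash
python3 -m crank '[[1,[0,0,0],[0,0,0.03]],[0.65,[0,0,0],[0,0,0]],[0.65,[0,0,0],[0,0,0]],[0.65,[0,0,0],[0,0,0]],[0.65,[0,0,1],[0,0,0]],[0.65,[0,0,2.5],[0,0,0]],[0.65,[0,0,3.5],[0,0,0]],[0.65,[0,0,3],[0,0,0]],[0.65,[0,-2,1],[0,0,0]],[0.65,[0,-4,0],[0,0,0]],[0.65,[0,-4,0],[0,0,0]],[0.65,[0,-4,0],[0,0,0]]]' 60
python3 - <<'E'
from h import *
def red(p,z,lo,hi,lo2=None,win=None):
    h=cv2.cvtColor(p["frame"],cv2.COLOR_RGB2HSV);mk=cv2.inRange(h,lo,hi)
    if lo2: mk|=cv2.inRange(h,*lo2)
    best=None
    for c in cv2.findContours(mk,0,2)[0]:
        if cv2.contourArea(c)<15: continue
        r=np.array([ray(p,*k[0],z)[:2] for k in c],np.float32)
        m=r.mean(0)
        if np.hypot(m[0]-.5,m[1]-.31)<.07: print("  px",c[:,0].mean(0).round(),cv2.minAreaRect(r*1000))
for n in ["wrist","scene","side"]:
    p=cam(n); print(n); marks(p,["shaft_mid","vee_seat","strap_pin","knob_grip"],2)
    print(" red"); red(p,.127,(0,130,90),(6,255,255),((172,130,90),(180,255,255)))
    print(" yel"); red(p,.09,(20,120,90),(34,255,255))
    save(p,n+"_end.png")
st()
E
```

```text
clock: 27.8
position: [0.4939, 0.1925, 0.2137]
ee_rot: [-0.08, 0.702, 0.081, 0.703]
ft_force: [1.2, 0.0, -0.6]
grip_width: 0.352
wrist
shaft_mid 0.9 [0.5083 0.2657 0.0549] [320 108]
vee_seat 0.61 [0.51   0.271  0.0583] [324 101]
vee_seat 0.22 [0.5106 0.2681 0.1116] [333 104]
strap_pin 0.93 [0.5145 0.2682 0.1102] [339 105]
 red
  px [335.  27.] ((497.18267822265625, 311.6485290527344), (14.088348388671875, 20.605449676513672), 13.08670425415039)
 yel
  px [350.   6.] ((508.2470397949219, 331.06805419921875), (3.251131772994995, 7.028844833374023), 15.686631202697754)
  px [326.  53.] ((503.18829345703125, 293.3160095214844), (28.44536590576172, 80.4398422241211), 17.152244567871094)
scene
shaft_mid 0.8 [0.5112 0.2738 0.0577] [368 253]
vee_seat 0.97 [0.3671 0.5489 0.0589] [479 247]
vee_seat 0.88 [0.2326 0.3237 0.0573] [407 198]
strap_pin 0.87 [0.5178 0.2696 0.1084] [368 241]
strap_pin 0.61 [0.2342 0.3173 0.1138] [408 183]
knob_grip 0.71 [0.4944 0.3339 0.1174] [395 240]
knob_grip 0.64 [0.2266 0.3835 0.1159] [431 187]
 red
  px [396. 242.] ((510.9197998046875, 335.27984619140625), (45.73497009277344, 53.63821029663086), 5.855278968811035)
 yel
  px [381. 248.] ((509.6980895996094, 301.5442810058594), (35.78547286987305, 94.94905853271484), 12.557524681091309)
side
shaft_mid 0.97 [0.5096 0.2675 0.0573] [231 187]
vee_seat 0.75 [0.2346 0.3224 0.0594] [155 210]
vee_seat 0.63 [0.506  0.271  0.0583] [230 187]
strap_pin 0.5 [0.5123 0.2647 0.1096] [232 175]
knob_grip 0.7 [0.493  0.3315 0.1158] [215 168]
 red
  px [215. 169.] ((477.6703796386719, 309.1938171386719), (90.28286743164062, 44.837921142578125), 53.95503616333008)
 yel
  px [224. 179.] ((494.37005615234375, 289.4654846191406), (40.30950927734375, 99.48664093017578), 18.6458683013916)
t 28.55 pos [0.494  0.1938 0.2127] x [-0.  0. -1.] z [ 0.974  0.225 -0.   ] yawz 13.03 F [-0.3 -0.9 -0.5] T [ 0.    0.04 -0.04] grip 0.349 q [-0.28  0.15 -0.2   1.73  0.03  1.27 -0.26]
```

```bash
python3 -m crank '[[0.65,[0,2,1],[0,0,0]],[0.65,[0,3,1],[0,0,0]],[0.65,[0,3,1],[0,0,0]],[0.65,[0,1,1],[0,0,0]],[0.65,[0,0,0],[0,0,0]],[0.65,[0,0,0],[0,0,0]],[0.65,[0,0,0],[0,0,0]],[0.65,[0,0,0],[0,0,0]]]' 60
cat > chk.py <<'E'
from h import *
p=cam("wrist"); st(); save(p,"chk.png"); f=p["frame"]
marks(p,["strap_pin","knob_grip","shaft_mid","strap_pivot"],1)
h=cv2.cvtColor(f,cv2.COLOR_RGB2HSV)
def rect(mk,z,t):
    for c in sorted(cv2.findContours(mk,0,2)[0],key=cv2.contourArea)[::-1][:3]:
        if cv2.contourArea(c)<80: continue
        r=np.array([ray(p,*k[0],z)[:2] for k in c],np.float32)
        print(t,cv2.contourArea(c),c[:,0].min(0),c[:,0].max(0),np.round(cv2.minAreaRect(r*1000)[0]+cv2.minAreaRect(r*1000)[1],1),round(cv2.minAreaRect(r*1000)[2],1))
rect(cv2.inRange(h,(20,110,70),(34,255,255)),.0893,"yel")
rect(cv2.inRange(h,(0,130,90),(6,255,255))|cv2.inRange(h,(172,130,90),(180,255,255)),.1273,"red")
rect(cv2.inRange(f,(0,0,0),(45,45,45)),.125,"blk")
print(pix(p,[.511,.27,.058]),pix(p,[.4938,.3332,.127]),pix(p,[.512,.267,.125]))
E
python3 chk.py
```

```text
clock: 29.22
position: [0.4942, 0.2819, 0.2521]
ee_rot: [-0.08, 0.703, 0.079, 0.702]
ft_force: [-0.4, 0.1, 0.2]
grip_width: 0.347
t 29.27 pos [0.4942 0.2821 0.2521] x [-0.001 -0.001 -1.   ] z [ 0.975  0.223 -0.001] yawz 12.9 F [0.1 0.  0.7] T [-0.02 -0.01  0.04] grip 0.351 q [-0.39  0.21 -0.25  1.57  0.05  1.37 -0.41]
strap_pin 0.8 [0.513  0.2667 0.1093] [300 219]
knob_grip 0.61 [0.4951 0.3311 0.1091] [297 135]
shaft_mid 0.57 [0.5082 0.267  0.0572] [293 202]
strap_pivot 0.88 [0.4939 0.3333 0.1161] [297 132]
yel 1911.5 [275 111] [315 225] [501.5 301.7  32.5  95.7] 14.2
red 2108.5 [522 230] [559 344] [712.3 255.1  29.5 101.7] 23.9
red 1214.5 [287  92] [307 170] [493.6 334.1  14.2  54.3] 13.1
blk 50114.0 [  0 253] [559 419] [518.8 163.1 499.8 159. ] 13.0
blk 547.5 [0 0] [39 18] [296.8 370.6  26.4  10.7] 12.9
blk 258.5 [293 207] [307 230] [511.  271.6  10.7  18.3] 13.3
[297 200] [297 133] [300 225]
```

```bash
cat > chk2.py <<'E'
from h import *
p=cam("wrist"); f=p["frame"]; h=cv2.cvtColor(f,cv2.COLOR_RGB2HSV)
y=cv2.inRange(h,(18,90,60),(36,255,255)); L=[];Rr=[]
for r in range(172,226,3):
    c=np.where(y[r,270:330]>0)[0]+270
    if len(c)>8: L.append((c[0]-.5,r));Rr.append((c[-1]+.5,r)); print(r,c[0],c[-1],len(c),end="; ")
print()
def fit(pts,z,t):
    q=np.array([ray(p,*k,z)[:2] for k in pts]); vx,vy,x,yy=cv2.fitLine(q.astype(np.float32)*1000,cv2.DIST_HUBER,0,.01,.01).ravel()
    print(t,"yaw",round(np.degrees(np.arctan2(vy,vx)),2),"pt",x,yy)
fit(L,.0893,"L");fit(Rr,.0893,"R")
b=cv2.inRange(f,(0,0,0),(60,60,60)); b[:200]=0;b[235:]=0;b[:,:285]=0;b[:,315:]=0
print("pin px",np.where(b)[1].mean(),[ (r,np.where(b[r])[0].min(),np.where(b[r])[0].max()) for r in range(205,232,3) if b[r].any()])
# wood/grey boundary: saturation columns for shaft ends and plate
s=h[:,:,1].astype(int); v=h[:,:,2]
for c in (205,215,225,235,265,325,340,360,370,380,390): print(c,[(r,int(s[r,c]),int(v[r,c])) for r in range(170,240,3)])
E
python3 chk2.py
```

```text
172 282 312 22; 175 282 312 31; 178 282 312 31; 181 282 312 31; 184 282 312 31; 187 283 312 30; 190 283 312 30; 193 283 312 30; 196 283 312 30; 199 283 312 30; 202 283 312 30; 205 284 313 30; 208 284 313 25; 211 284 313 18; 214 284 313 18; 217 284 313 17; 220 284 313 16; 223 285 313 14; 
L yaw -74.07 pt 495.87994 278.9528
R yaw -74.35 pt 521.249 283.73
pin px 299.40199335548175 [(208, np.int64(297), np.int64(301)), (211, np.int64(293), np.int64(304)), (214, np.int64(293), np.int64(304)), (217, np.int64(293), np.int64(305)), (220, np.int64(293), np.int64(306)), (223, np.int64(293), np.int64(307)), (226, np.int64(293), np.int64(307)), (229, np.int64(294), np.int64(306))]
205 [(170, 119, 228), (173, 117, 229), (176, 120, 228), (179, 118, 229), (182, 119, 222), (185, 11, 119), (188, 7, 171), (191, 8, 195), (194, 9, 206), (197, 9, 208), (200, 7, 221), (203, 6, 237), (206, 7, 227), (209, 7, 218), (212, 10, 212), (215, 6, 200), (218, 9, 176), (221, 124, 208), (224, 124, 208), (227, 123, 210), (230, 122, 211), (233, 120, 214), (236, 122, 218), (239, 119, 222)]
215 [(170, 119, 223), (173, 118
[... 3118 characters left out ...]
5, 9, 177), (188, 9, 174), (191, 6, 231), (194, 8, 200), (197, 9, 168), (200, 8, 166), (203, 9, 166), (206, 9, 165), (209, 9, 168), (212, 9, 167), (215, 10, 157), (218, 12, 126), (221, 14, 125), (224, 126, 204), (227, 131, 171), (230, 131, 173), (233, 130, 174), (236, 133, 174), (239, 132, 172)]
390 [(170, 116, 233), (173, 116, 233), (176, 118, 231), (179, 118, 230), (182, 121, 225), (185, 120, 224), (188, 64, 198), (191, 28, 226), (194, 29, 227), (197, 37, 230), (200, 37, 230), (203, 56, 231), (206, 56, 232), (209, 77, 233), (212, 77, 232), (215, 106, 226), (218, 117, 234), (221, 115, 235), (224, 117, 235), (227, 117, 235), (230, 117, 233), (233, 117, 229), (236, 117, 226), (239, 119, 225)]
```

```bash
python3 - <<'E'
from h import *
p=cam("scene"); marks(p,["bushing","bearing","piston","oil_bottle"],2); marks(p,["shaft_mid"],1)
st(); print(manip.hand_in())
E
```

```text
bushing 0.66 [ 0.6059  0.0637 -0.0033] [283 268]
bearing 0.48 [ 0.6155 -0.0536  0.0025] [244 257]
piston 0.58 [0.7562 0.1071 0.0046] [275 313]
oil_bottle 0.7 [ 0.7725 -0.1299 -0.0009] [193 289]
shaft_mid 0.88 [0.511  0.2725 0.0549] [367 254]
t 29.82 pos [0.494  0.2835 0.2527] x [ 0.  0. -1.] z [0.974 0.225 0.   ] yawz 13.01 F [0.2 0.2 0. ] T [0.01 0.03 0.03] grip 0.35 q [-0.39  0.21 -0.25  1.57  0.05  1.37 -0.42]
the job is handed in; nothing more can be done
None
```

The job is done and handed in at about 30 s of the 72 s allowed. I took the shaft from the foam by its middle and set it on the mat. I took it again by the plain end, 62 mm from its middle, and seated and released it in the grey V-block. I then closed the strap and turned the knob to its stop.

**Last checks:**
- **Shaft:** the last scene reading puts its middle at about (0.511, 0.2725, 0.055), within about 4 mm of the seat. Its axis is at about 14.5° yaw, the same as the fixture.
- **Knob:** the moment jumped from 0.18 to 1.25 N m at the stop, and the bar stands at about 13° against 14.5° expected.
- **Strap:** the push against its stop rose to about 10 N. The last picture reads it 0.01 to 0.02 rad from closed, which is about the measuring error, so that reading alone does not show it exactly at the stop. I had backed the hand off 2 mm while letting go, which may have moved it slightly.
- **Bystanders:** the bushing, bearing, piston and oil bottle read where they started. I did not re-measure the wrench, screwdriver and hammer, but the arm never went near them.
- **Robot:** the hand is clear of everything, with no contact force.

All 12 picture views were used up before the knob was turned, so the knob and the final state were checked by numbers only.

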